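# Put the spice jars away in the hinged box

### The arm

A 6-joint arm with a two-finger parallel gripper is mounted at the origin on the work surface. World frame = base frame: x ahead of the robot, y to its left, z up, the work surface at z = 0. Lengths are in m, angles in rad, forces in N, time in s.
With the tool pointing down it reaches from about 0.3 to 0.875 m from the base axis. Payload 6.4 kg.
Tool frame: the origin (TCP) lies midway between the tips of the shut fingers; the grasp point (between the pads) lies 19 mm behind it; z points along the fingers, y is the line along which they close (so a half turn about z gives the same grasp; the last joint's range is limited). The gripper opens to 85 mm and grips with 20 to 120 N. Pads are 22 mm wide; open, the fingers measure 114 mm over their backs; the gripper's body (76 mm by 85 mm) begins 54 mm behind the grasp point. The pads swing forward as they close: fully open they stand 13 mm farther back than shut.
Start: joints at [-1.314, 0.181, 1.607, -0, 1.354, -0.206], TCP at [0.257, -0.515, 0.231] pointing down, gripper open.
Joint ranges: [-2.99, 2.99], [-0.89, 2.07], [0.3, 2.58], [-1.14, 4.28], [0, 2.63], [-3.12, 3.12]. Speed limits (rad/s): [2.57, 2.57, 3.01, 3.14, 3.14, 3.14].

### API

Orientations are given as a unit quaternion [w, x, y, z].
In Python, from bench import sensors, vision, ctrl gives the robot as it stands.
- The arm moves only by the tool carry_out, never from a script. Its argument "deltas" is text: rows parted by semicolons, each of 7 numbers parted by spaces: the shift along the tool's x, y, z in mm, then the turn, a rotation vector about the tool's x, y, z in rad, then the closure, from 0 (fully open) to 1 (shut). In form: tx ty tz ax ay az claw; .... A call has 1 to 12 rows; each row is the pose to reach, as a shift and turn from the pose commanded when the call began, along the tool's axes at that moment; what a row does not reach only later rows make up. A row lasts 1/8 s, in which the tool goes at most 62.5 mm and 10.7 degrees, less where a joint would pass 70% of its speed; a pose out of reach is approached as far as the arm can. A call with a gripper value outside its range is refused whole. The fingers move at their own pace and stop on an object; the grip force is fixed at half the most. Time passes only in rows, so rows that repeat a pose let the fingers close. It gives the time, the measured TCP pose, the force, the opening and the grip force at its end, in the units of the state.
- sensors.get_obs(): the state, without advancing time (a new reading comes with each control period).
- vision.camera(name): name is "scene" or "top" or "wrist"; returns the picture (400x640x3 uint8, blue, green, red); there is no depth.
- vision.camera_model(name): a dict with "K" (3x3 intrinsics, pixels), "extrinsics" (4x4, takes a point from world to camera coordinates); the wrist camera has in their place "hand_eye" (4x4, takes a point from camera to tool coordinates, whose origin is the TCP and whose axes are the flange's). Camera axes: x right, y down, z forward; pixel columns grow to the right and rows downward; lengths in m; the calibration is good to about 2 mm. A picture is of the moment at which its call begins: read the wrist's pose just before it. camera_model takes no time and is no camera call.
- ctrl.hand_in(): hands the job in; it is judged then, once.
The state is a dict: "time_s": time; "q": joint angles; "dq": joint speeds; "joint_efforts": joint torques, N m; "eef_pos": TCP position; "eef_rot": TCP orientation; "wrist_force": force on the tool from outside, world axes, zero at the start; "torque": the same for the moment, N m; "opening": opening from 0.0 (shut) to 1.0 (fully open); "grasp_force": force on a finger pad.
Only numpy, scipy, OpenCV 4.12 (cv2) and the standard library are available. Lean on these libraries where they do the work, as an engineer would, in place of code of your own. Each camera call takes 0.05 s, during which the arm holds its last target. There are 200 camera calls.

### The job

Open the clear lid of the spice box, stand the red, the yellow and the green jar upright in it, each in the middle of the pad of its own colour, and then shut the lid fully. The jars are glass, so set them down rather than dropping them, and leave the white and the black jar standing where they are.

Things in the scene. Friction and masses are not known exactly. Their poses are not given: they have to be found in the camera images.
- spice_box: Fixed wooden box base 120 (x) by 240 (y) by 28 mm high, walls 4, floor 5 mm thick; two ribs 12 mm above the floor at y = +-38.5 part it into 3 cells. Origin: centre of its underside on the counter; -x is its front, towards the robot. Clear lid hinged along y at x 60, z 28. Lid's handle: black bar along y, 40 long, 12 thick, both ends free to pinch; lid shut, its centre is at x -80, y 0, z 94 mm.
- lid (a joint): Angle of the box's clear hollow lid (rad): 0 shut, growing as its front swings up and back to +x, stop at 1.9; 0 to 0.25 at the start. Lid 120 by 240, 46 mm high, walls 3 mm. Stiff hinge: stays where left, takes 1 to 3 N at the handle. The handle bar (centre 140 mm before and 66 above the hinge line when shut) stands 20 mm out from and above the lid's front top edge and turns with the lid.
- pad_red: Square red pad, 50 by 50 by 2 mm, fixed on the floor of one of the box's cells (centres at x -8, y -77, 0 or 77 mm in the box's frame; the colours change places), seen through the clear lid. Origin: centre of its underside. Its top, where the red jar is to stand, is 7 mm above the counter.
- pad_yellow: Square yellow pad, 50 by 50 by 2 mm, fixed on the floor of one of the box's cells (centres at x -8, y -77, 0 or 77 mm in the box's frame; the colours change places), seen through the clear lid. Origin: centre of its underside. Its top, where the yellow jar is to stand, is 7 mm above the counter.
- pad_green: Square green pad, 50 by 50 by 2 mm, fixed on the floor of one of the box's cells (centres at x -8, y -77, 0 or 77 mm in the box's frame; the colours change places), seen through the clear lid. Origin: centre of its underside. Its top, where the green jar is to stand, is 7 mm above the counter.
- jar_red_mid (a point): Spice jar: upright glass cylinder 40 mm across, 56 mm tall, about 0.11 kg, red cap (top 15 mm) and contents. The point is its centre, 28 mm above its underside. Belongs on the red pad.
- jar_yellow_mid (a point): Spice jar: upright glass cylinder 40 mm across, 56 mm tall, about 0.11 kg, yellow cap (top 15 mm) and contents. The point is its centre, 28 mm above its underside. Belongs on the yellow pad.
- jar_green_mid (a point): Spice jar: upright glass cylinder 40 mm across, 56 mm tall, about 0.11 kg, green cap (top 15 mm) and contents. The point is its centre, 28 mm above its underside. Belongs on the green pad.
- jar_white_mid (a point): Spice jar: upright glass cylinder 40 mm across, 56 mm tall, about 0.11 kg, white cap (top 15 mm) and contents. The point is its centre, 28 mm above its underside. A look-alike with no pad in the box: it stays where it stands.
- jar_black_mid (a point): Spice jar: upright glass cylinder 40 mm across, 56 mm tall, about 0.11 kg, black cap (top 15 mm) and contents. The point is its centre, 28 mm above its underside. A look-alike with no pad in the box: it stays where it stands.
Not all that is in view belongs to the job. Leave any blue or purple look-alike of the part that bears jar_black_mid alone.

How it is judged:
By the outcome, as a careful person would: the job done as asked, in the order asked, and still so for the second after the job is handed in, with the robot touching nothing.
It also fails if it takes over 122 s, if anything falls off the work surface, if the arm or the gripper's body presses on something with over 40 N, if the wrist force passes 120 N, or if a joint passes its speed limit or range.

## Working session

There is one attempt and no reset: what is moved stays moved. The work goes in short steps, Python scripts to look and compute and a tool call to move; the robot and the scene stay as the last step left them, time stands still between calls to the robot, and variables do not carry over. Pictures are saved under pics/ and viewed, at most 14 in all, crops included, and the job is handed in when it is done.

Besides the shell and the picture viewer there is one more tool, called after "Emit:" as name(argument=value, ...) on one line, values as JSON. carry_out: Moves the arm, as the interface text tells. Its arguments: {"type":"object","properties":{"deltas":{"type":"string"}},"required":["deltas"]}

```bash
mkdir -p pics; ls
python3 - <<'E'
from bench import sensors, vision
import cv2
print(sensors.get_obs())
for n in("scene","top"):
    cv2.imwrite(f"pics/{n}0.png",vision.camera(n)); m=vision.camera_model(n); print(n,m)
print(vision.camera_model("wrist"))
E
```

```text
pics
{'time_s': 0.0, 'q': array([-1.31429018e+00,  1.81547436e-01,  1.60799644e+00, -4.93062429e-06,
        1.35378082e+00, -2.06280498e-01]), 'dq': array([-1.65172321e-04,  4.20904753e-04, -1.27638116e-03,  1.18276903e-03,
       -3.10090297e-04, -7.90611099e-05]), 'joint_efforts': array([ 9.39504457e-05, -4.44881022e+01, -3.51335299e+01, -3.56236369e-04,
        9.07746231e-03,  1.01372282e-05]), 'eef_pos': array([ 0.25658884, -0.51396946,  0.23038614]), 'eef_rot': array([-8.65690188e-04,  9.73347317e-01,  2.29334366e-01, -2.41522823e-05]), 'wrist_force': array([ 0.63106541, -0.4768909 , -0.23329432]), 'torque': array([ 0.07981096, -0.00202149,  0.0139569 ]), 'grasp_force': 0.0, 'opening': 0.9999732691338209}
scene {'K': array([[411.13680164,   0.        , 324.850358  ],
       [  0.        , 411.13680164, 204.7490575 ],
       [  0.        ,   0.        ,   1.        ]]), 'extrinsics': array([[ 0.45466269,  0.89047861,  0.01815731, -0.23273502],
       [ 0.64006773, -0.31249526, -0.70189744, -0.28467535],
       [-0.61935058,  0.33074848, -0.71204656,  1.35907436],
       [ 0.   
[... 384 characters left out ...]
8344753e-01],
       [ 1.54625565e-01, -3.06627334e-03, -9.87968386e-01,
         8.11297073e-01],
       [ 0.00000000e+00,  0.00000000e+00,  0.00000000e+00,
         1.00000000e+00]])}
{'K': array([[324.59060725,   0.        , 321.70407021],
       [  0.        , 324.59060725, 200.68615075],
       [  0.        ,   0.        ,   1.        ]]), 'hand_eye': array([[ 3.63642079e-04, -9.52401659e-01, -3.04845778e-01,
         7.91129522e-02],
       [ 9.99999930e-01,  3.71671156e-04,  3.16941501e-05,
         5.82812387e-04],
       [ 8.31168215e-05, -3.04845768e-01,  9.52401728e-01,
        -1.42246904e-01],
       [ 0.00000000e+00,  0.00000000e+00,  0.00000000e+00,
         1.00000000e+00]])}
```

View pics/top0.png

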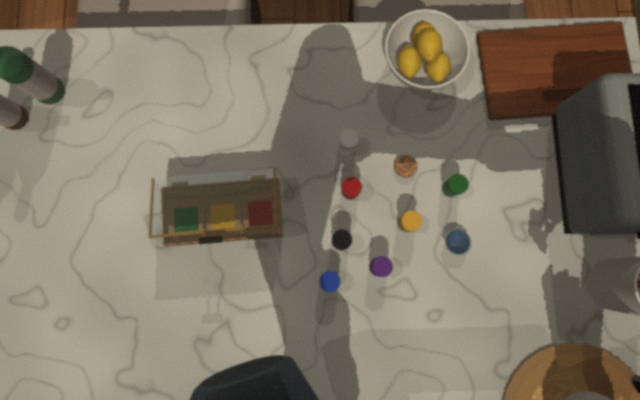

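View pics/scene0.png

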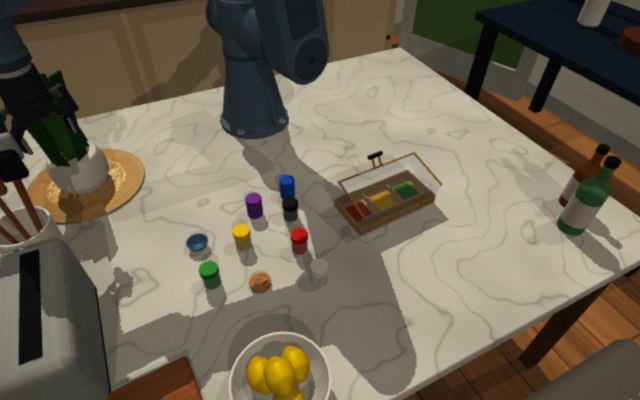

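The top view shows the box near (220,212) with pads green, yellow and red from left to right. Jar caps are red (352,187), yellow (411,221), green (457,184), black (342,239) and white (349,138). The blue and purple ones are distractors. The scene view shows the lid slightly open, with the handle at (375,156). I'll enlarge both.

Run:
```python
import cv2,numpy as np
t=cv2.imread("pics/top0.png");s=cv2.imread("pics/scene0.png")
a=cv2.resize(t[150:260,140:300],None,fx=5,fy=5,interpolation=cv2.INTER_CUBIC)
cv2.imwrite("pics/topbox.png",a)
b=cv2.resize(s[145:295,180:450],None,fx=2.96,fy=2.96,interpolation=cv2.INTER_CUBIC)
cv2.imwrite("pics/scenecrop.png",cv2.convertScaleAbs(b,alpha=1.5))
```

```text
(no output)
```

View pics/topbox.png

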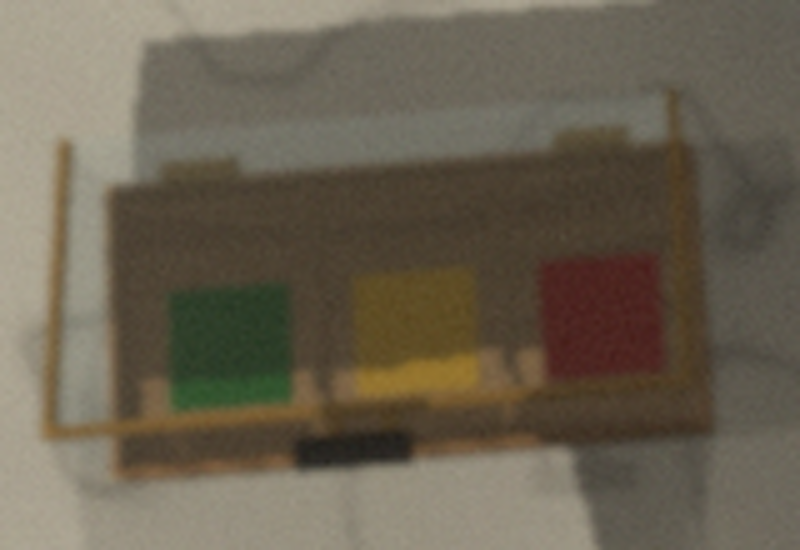

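View pics/scenecrop.png

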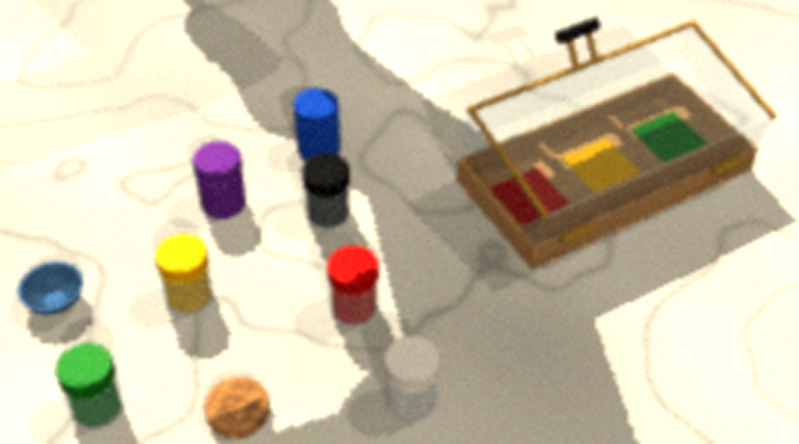

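The crops give these pixel positions. In the top crop, pad centres are green (231,346), yellow (416,332), red (602,315), and the handle is at (355,449). In the scene crop, the pads are at (669,136), (600,164), (530,195), the handle is at (578,30), and the cap tops are red (353,262), yellow (182,252), green (86,366), black (326,170), white (411,356).

```bash
cat > h.py <<'E'
import numpy as np,cv2
from scipy.spatial.transform import Rotation as R
from bench import sensors,vision
def tri(views):
    """views: list of (K, E world->cam, (u,v))"""
    A=[]
    for K,E,(u,v) in views:
        P=K@E[:3]; A+=[u*P[2]-P[0],v*P[2]-P[1]]
    X=np.linalg.svd(np.array(A))[2][-1]; return X[:3]/X[3]
def proj(K,E,X):
    p=K@(E[:3,:3]@X+E[:3,3]); return p[:2]/p[2]
def atz(K,E,uv,z):
    d=E[:3,:3].T@np.linalg.solve(K,[*uv,1]); c=-E[:3,:3].T@E[:3,3]; return c+d*(z-c[2])/d[2]
def fixed(n): m=vision.camera_model(n); return m["K"],m["extrinsics"]
def wristE(pos,q):
    T=np.eye(4);T[:3,:3]=R.from_quat(np.roll(q,-1)).as_matrix();T[:3,3]=pos
    m=vision.camera_model("wrist"); return m["K"],np.linalg.inv(T@m["hand_eye"])
def snap(name):
    o=sensors.get_obs(); im=vision.camera("wrist"); cv2.imwrite(name,im); return im,*wristE(o["eef_pos"],o["eef_rot"])
def totool(X,yaw=None,o=None):
    """shift in tool axes, mm, from current pose to world X"""
    o=o or sensors.get_obs(); M=R.from_quat(np.roll(o["eef_rot"],-1)).as_matrix()
    return M.T@(np.array(X)-o["eef_pos"])*1000
E
python3 - <<'E'
from h import *
t=fixed("top");s=fixed("scene")
tc=lambda u,v:(140+u/5,150+v/5); sc=lambda u,v:(180+u/2.96,145+v/2.96)
P=dict(green=(tc(231,346),sc(669,136)),yel=(tc(416,332),sc(600,164)),red=(tc(602,315),sc(530,195)),handle=(tc(355,449),sc(578,30)),
 jred=((352,186.5),sc(353,262)),jyel=((411.5,220),sc(182,252)),jgreen=((457,184),sc(86,366)),jblack=((342,239),sc(326,170)),jwhite=((349,138),sc(411,356)),purple=((381,266),sc(219,155)),blue=((330.5,281),sc(317,103)))
for k,(a,b) in P.items():
    X=tri([(*t,a),(*s,b)]); z=.056 if k[0]=='j' or k in('blue','purple') else .007
    print(k,X.round(3),(proj(*t,X)-a).round(1),(proj(*s,X)-b).round(1),"top@z",atz(*t,a,z).round(3),"scene@z",atz(*s,b,z).round(3))
E
```

```text
green [0.512 0.246 0.005] [-0.7 -0.4] [-0.7  0.2] top@z [0.511 0.244 0.007] scene@z [0.514 0.246 0.007]
yel [0.516 0.169 0.006] [-0.5 -0.2] [-0.5  0.1] top@z [0.515 0.168 0.007] scene@z [0.517 0.169 0.007]
red [0.521 0.092 0.006] [-0.7 -0.3] [-0.7  0.1] top@z [0.52  0.091 0.007] scene@z [0.523 0.093 0.007]
handle [0.46  0.166 0.119] [-0.9 -0.4] [-0.7  0.1] top@z [0.467 0.192 0.007] scene@z [0.345 0.253 0.007]
jred [ 0.563 -0.095  0.056] [-0.7 -0.3] [-0.8  0. ] top@z [ 0.562 -0.096  0.056] scene@z [ 0.563 -0.093  0.056]
jyel [ 0.494 -0.209  0.055] [-0.6 -0.2] [-0.6 -0. ] top@z [ 0.493 -0.209  0.056] scene@z [ 0.496 -0.208  0.056]
jgreen [ 0.563 -0.304  0.05 ] [-0.3 -0.1] [-0.3 -0. ] top@z [ 0.562 -0.303  0.056] scene@z [ 0.568 -0.304  0.056]
jblack [ 0.46  -0.072  0.054] [-0.6 -0.2] [-0.5  0. ] top@z [ 0.46  -0.073  0.056] scene@z [ 0.462 -0.072  0.056]
jwhite [ 0.662 -0.093  0.055] [-0.4 -0.2] [-0.4  0. ] top@z [ 0.661 -0.094  0.056] scene@z [ 0.663 -0.093  0.056]
purple [ 0.406 -0.145  0.056] [-0.3 -0.1] [-0.3 -0. ] top@z [ 0.406 -0.146  0.056] scene@z [ 0.407 -0.145  0.056]
blue [ 0.381 -0.047  0.055] [-1.  -0.4] [-0.8  0. ] top@z [ 0.38  -0.049  0.056] scene@z [ 0.383 -0.045  0.056]
```

Both views agree on heights. The box yaw is about 0.058 rad, the handle is at (0.460,0.166,0.119) and the lid angle is about 0.19. I'll pinch the bar by its two ends, closing along y. Next I move above the handle.

Emit:
carry_out(deltas="485 -518 31 0 0 0.405 0;485 -518 31 0 0 0.405 0;485 -518 31 0 0 0.405 0;485 -518 31 0 0 0.405 0;485 -518 31 0 0 0.405 0;485 -518 31 0 0 0.405 0;485 -518 31 0 0 0.405 0;485 -518 31 0 0 0.405 0;485 -518 31 0 0 0.405 0;485 -518 31 0 0 0.405 0;485 -518 31 0 0 0.405 0;485 -518 31 0 0 0.405 0")

```text
time_s: 1.6
eef_pos: [0.4592, 0.1687, 0.1997]
eef_rot: [-0.0, 1.0, 0.031, -0.0]
wrist_force: [-0.6, -0.0, -0.0]
opening: 0.996
grasp_force: 0.0
```

Emit:
carry_out(deltas="0 0 0 0 0 0 0.15;0 0 0 0 0 0 0.15;0 0 0 0 0 0 0.15")

```text
time_s: 1.98
eef_pos: [0.4593, 0.1644, 0.2003]
eef_rot: [0.0, 1.0, 0.028, -0.0]
wrist_force: [0.4, 0.6, 0.3]
opening: 0.849
grasp_force: 0.0
```

Run:
```python
from h import *
im,K,E=snap("pics/w1.png"); print(sensors.get_obs()["eef_pos"],sensors.get_obs()["eef_rot"])
print(proj(K,E,np.array([.46,.166,.119])),totool([.46,.166,.119]))
```

```text
[0.45943688 0.16445486 0.20040706] [7.18511717e-05 9.99607640e-01 2.80099025e-02 7.37986363e-05]
[319.39937298 209.73731741] [ 0.63707956 -1.52321225 81.4069309 ]
```

View pics/w1.png

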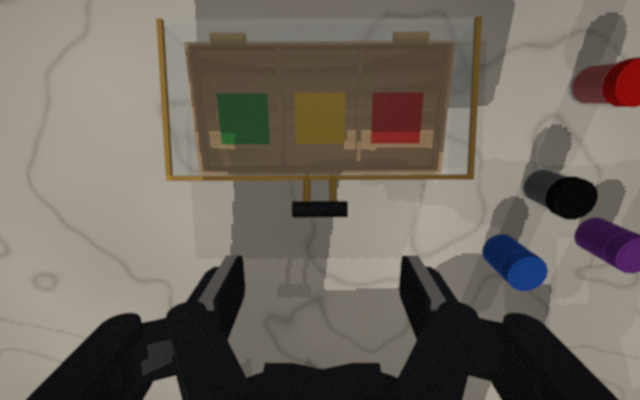

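The wrist view shows the bar centre at (319.5,209), against a prediction of (319.4,209.7). That confirms the handle position, so I descend and pinch.

Emit:
carry_out(deltas="1 -1.5 50 0 0 0 0.15;1 -1.5 80 0 0 0 0.15;1 -1.5 103 0 0 0 0.15;1 -1.5 103 0 0 0 0.15;1 -1.5 103 0 0 0 0.8;1 -1.5 103 0 0 0 0.8;1 -1.5 103 0 0 0 0.8;1 -1.5 103 0 0 0 0.8;1 -1.5 103 0 0 0 0.8;1 -1.5 103 0 0 0 0.8")

```text
time_s: 3.28
eef_pos: [0.4609, 0.1663, 0.0983]
eef_rot: [0.001, 1.0, 0.029, 0.001]
wrist_force: [-0.4, -4.5, 2.2]
opening: 0.449
grasp_force: 59.8
```

Emit:
carry_out(deltas="6 0 -8 0 0 0 0.8;13 0 -15.4 0 0 0 0.8;20 0 -22.5 0 0 0 0.8;27.7 0 -29 0 0 0 0.8;36 0 -35 0 0 0 0.8;44 0 -40.6 0 0 0 0.8;62 0 -49.9 0 0 0 0.8;81 0 -56.8 0 0 0 0.8;100.5 0 -61.3 0 0 0 0.8;100.5 0 -61.3 0 0 0 0.8")

```text
time_s: 4.53
eef_pos: [0.5616, 0.1725, 0.1592]
eef_rot: [0.0, 1.0, 0.029, 0.0]
wrist_force: [-0.9, -4.3, 1.6]
opening: 0.449
grasp_force: 63.6
```

Emit:
carry_out(deltas="20 0 -1.8 0 0 0 0.8;40 0 -1.1 0 0 0 0.8;60 0 2.2 0 0 0 0.8;79 0 8 0 0 0 0.8;97.4 0 16.5 0 0 0 0.8;114 0 26.8 0 0 0 0.8;114 0 26.8 0 0 0 0.8;114 0 26.8 0 0 0 0.15;114 0 26.8 0 0 0 0.15;114 0 26.8 0 0 0 0.15;114 0 26.8 0 0 0 0.15")

```text
time_s: 5.9
eef_pos: [0.6742, 0.1796, 0.1318]
eef_rot: [-0.0, 1.0, 0.029, -0.0]
wrist_force: [1.0, -0.0, -0.2]
opening: 0.852
grasp_force: 0.0
```

Emit:
carry_out(deltas="0 0 -55 0 0 0 0;0 0 -95 0 0 0 0;0 30 -95 0 0 0 0;-30 70 -95 0 0 0 0;-127 268 -80 0 0 0 0;-127 268 -70 0 0 0 0;-127 268 -70 0 0 0 0;-127 268 -70 0 0 0 0;-127 268 -70 0 0 0 0;-127 268 -70 0 0 0 0")

```text
time_s: 7.15
eef_pos: [0.5635, -0.095, 0.2021]
eef_rot: [-0.0, 1.0, 0.029, 0.0]
wrist_force: [0.9, 0.1, 1.0]
opening: 1.007
grasp_force: 0.0
```

Run:
```python
from h import *
im,K,E=snap("pics/w2.png"); print(sensors.get_obs()["eef_pos"],sensors.get_obs()["eef_rot"])
for p in ([.563,-.095,.056],[.494,-.209,.055],[.563,-.304,.056]): print(proj(K,E,np.array(p)),totool(p))
im=vision.camera("scene")[100:260,280:480]
cv2.imwrite("pics/s2.png",cv2.resize(im,None,fx=3,fy=3))
```

```text
[ 0.56367866 -0.09452602  0.20209027] [-1.14283568e-04  9.99570096e-01  2.93174385e-02  3.12343575e-04]
[321.62698555 187.84555534] [ -0.79746908   0.46409412 146.0897062 ]
[432.04294121 260.80548345] [-76.36096824 110.22426039 147.01895019]
[545.47706965 200.40319716] [-13.04687509 209.10481256 146.03812853]
```

View pics/w2.png

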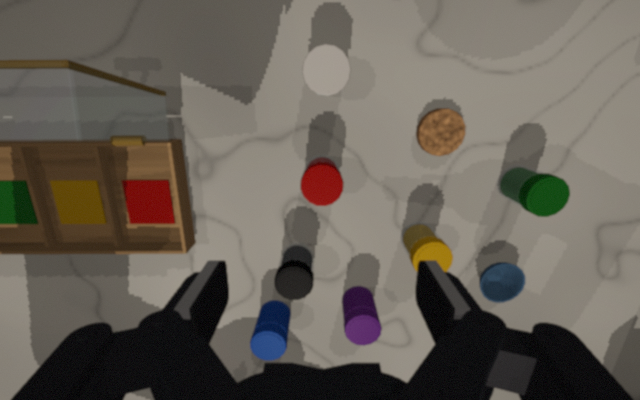

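View pics/s2.png

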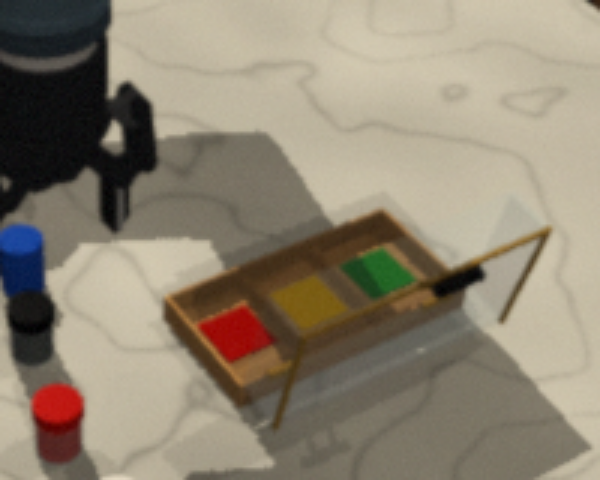

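The lid is open and the scene is undisturbed. In the wrist view the caps are at red (322,183), yellow (431,254) and green (545,195), and the red pad is at (149,202). I'll compare these with the predictions.

Run:
```python
from h import *
o=sensors.get_obs(); K,E=wristE(o["eef_pos"],o["eef_rot"])
for n,uv,z in(("jr",(322,183),.056),("jy",(431,254),.056),("jg",(545,195),.056),("padr",(149,202),.007),("pady",(78.5,202),.007),("black",(294.5,272),.056),("white",(326,70),.056)):
    print(n,atz(K,E,uv,z).round(4))
```

```text
jr [ 0.5678 -0.0944  0.056 ]
jy [ 0.5023 -0.2058  0.056 ]
jg [ 0.5687 -0.3015  0.056 ]
padr [0.5224 0.0922 0.007 ]
pady [0.5179 0.1691 0.007 ]
black [ 0.4742 -0.0724  0.056 ]
white [ 0.6642 -0.092   0.056 ]
```

Those blob centres include the cap's side, so the earlier fix holds to within about 2 mm. Descending on red.

Emit:
carry_out(deltas="1 0.5 60 0 0 0 0;1 0.5 110 0 0 0 0;1 0.5 150 0 0 0 0;1 0.5 170 0 0 0 0;1 0.5 182 0 0 0 0;1 0.5 182 0 0 0 0.8;1 0.5 182 0 0 0 0.8;1 0.5 182 0 0 0 0.8;1 0.5 182 0 0 0 0.8;1 0.5 182 0 0 0 0.8;1 0.5 182 0 0 0 0.8;1 0.5 182 0 0 0 0.8")

```text
time_s: 8.75
eef_pos: [0.5657, -0.0964, 0.0216]
eef_rot: [0.001, 1.0, 0.029, 0.002]
wrist_force: [0.1, -0.1, 5.7]
opening: 0.456
grasp_force: 60.2
```

Emit:
carry_out(deltas="0 0 -10 0 0 0 0.8;0 0 -40 0 0 0 0.8;0 0 -80 0 0 0 0.8;0 0 -100 0 0 0 0.8;0 0 -100 0 0 0 0.8")

```text
time_s: 9.38
eef_pos: [0.5655, -0.0964, 0.1221]
eef_rot: [0.001, 1.0, 0.029, 0.002]
wrist_force: [-0.7, 0.7, -1.2]
opening: 0.454
grasp_force: 60.4
```

Run:
```python
from h import *
o=sensors.get_obs(); im,K,E=snap("pics/w3.png"); p=o["eef_pos"]; print(p,o["opening"],o["grasp_force"],o["wrist_force"])
X=p+[0,0,.036]; print("expected cap top centre",proj(K,E,X),"1mm x:",proj(K,E,X+[.001,0,0])-proj(K,E,X)); print(totool([.521,.092,.12]))
cv2.imwrite("pics/w3c.png",cv2.resize(im[150:400,200:440],None,fx=2.4,fy=2.4))
```

```text
[ 0.56550387 -0.09637821  0.12210987] 0.453784827278532 60.350836515426636 [-0.744129    0.72090051 -1.1579925 ]
expected cap top centre [321.46883564 311.96941719] 1mm x: [ 0.15032721 -2.20425655]
[ -32.50305354 -190.17015462    0.25388755]
```

View pics/w3c.png

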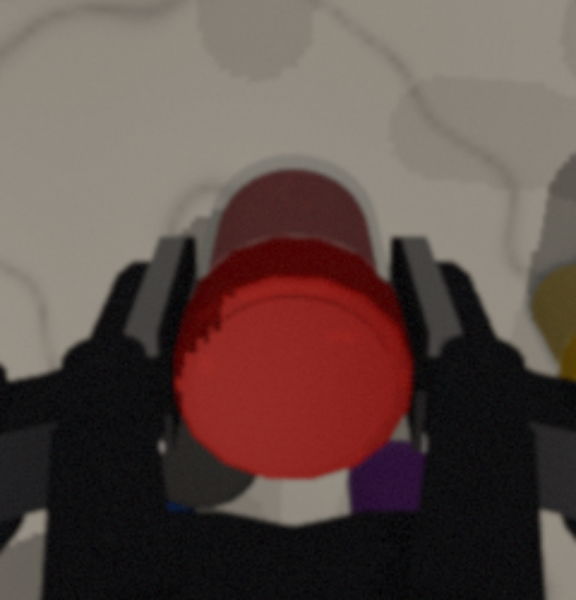

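Red is held, with the cap-top centre at (322.5,307) against an expected (321.5,312). That puts the jar about +2 mm in x from the TCP. I carry it to the red pad.

Emit:
carry_out(deltas="-10 -50 0 0 0 0 0.8;-20 -100 0 0 0 0 0.8;-30 -150 0 0 0 0 0.8;-35 -190.5 0 0 0 0 0.8;-35 -190.5 0 0 0 0 0.8;-35 -190.5 40 0 0 0 0.8;-35 -190.5 70 0 0 0 0.8;-35 -190.5 85 0 0 0 0.8;-35 -190.5 90 0 0 0 0.8;-35 -190.5 92 0 0 0 0.8;-35 -190.5 92 0 0 0 0.8")

```text
time_s: 10.8
eef_pos: [0.5193, 0.092, 0.0288]
eef_rot: [0.0, 1.0, 0.029, 0.001]
wrist_force: [0.8, -0.6, -0.5]
opening: 0.454
grasp_force: 60.7
```

Emit:
carry_out(deltas="0 0 0.5 0 0 0 0.8;0 0 1 0 0 0 0.8;0 0 1 0 0 0 0.8")

```text
time_s: 11.18
eef_pos: [0.5194, 0.0921, 0.0286]
eef_rot: [0.0, 1.0, 0.029, 0.001]
wrist_force: [-3.1, -1.2, 9.4]
opening: 0.449
grasp_force: 61.2
```

Contact confirmed. I release narrowly and rise.

Emit:
carry_out(deltas="0 0 0 0 0 0 0.4;0 0 0 0 0 0 0.4;0 0 0 0 0 0 0.4;0 0 -10 0 0 0 0.4;0 0 -50 0 0 0 0.4;0 0 -100 0 0 0 0.2;0 0 -130 0 0 0 0;0 0 -130 0 0 0 0;0 0 -130 0 0 0 0")

```text
time_s: 12.3
eef_pos: [0.5177, 0.0923, 0.1563]
eef_rot: [-0.0, 1.0, 0.029, -0.0]
wrist_force: [-0.2, -0.1, -0.6]
opening: 1.0
grasp_force: 0.0
```

Run:
```python
from h import *
o=sensors.get_obs(); im,K,E=snap("pics/w4.png"); print(o["eef_pos"])
for p in([.5215,.092,.063],[.517,.169,.007],[.5215,.092,.007]):print(proj(K,E,np.array(p)))
print(totool([.496,-.209,.16]))
cv2.imwrite("pics/w4c.png",cv2.resize(im[80:300,150:450],None,fx=2.5,fy=2.5))
```

```text
[0.51772774 0.09230607 0.1563154 ]
[322.22284509 200.7244347 ]
[238.8826125  182.25254863]
[322.14501151 182.24012616]
[-38.70400382 299.59727067  -4.33169274]
```

View pics/w4c.png

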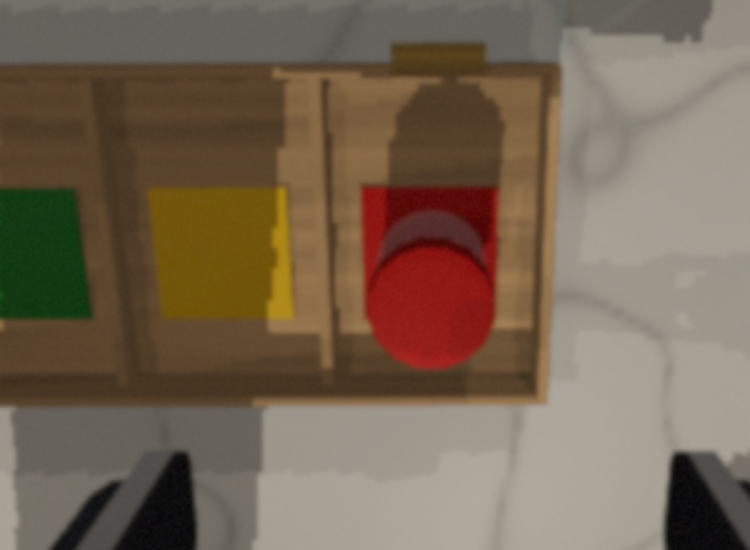

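Red stands on its pad about 2 to 3 mm short in x, which is fine. Its cap disc is at (322.4,203) and the yellow pad centre is at (238.4,181). Next is yellow.

Emit:
carry_out(deltas="-38 298.5 0 0 0 0 0.12;-38 298.5 0 0 0 0 0.12;-38 298.5 0 0 0 0 0.12;-38 298.5 0 0 0 0 0.12;-38 298.5 0 0 0 0 0.12;-38 298.5 0 0 0 0 0.12;-38 298.5 0 0 0 0 0.12;-38 298.5 60 0 0 0 0.12;-38 298.5 110 0 0 0 0.12;-38 298.5 136 0 0 0 0.12;-38 298.5 136 0 0 0 0.12")

```text
time_s: 13.72
eef_pos: [0.4956, -0.2048, 0.0182]
eef_rot: [-0.002, 1.0, 0.03, -0.003]
wrist_force: [0.5, 0.3, 0.5]
opening: 0.88
grasp_force: 0.0
```

Emit:
carry_out(deltas="0 0 0 0 0 0 0.8;0 0 0 0 0 0 0.8;0 0 0 0 0 0 0.8;0 0 0 0 0 0 0.8;0 0 0 0 0 0 0.8;0 0 0 0 0 0 0.8;0 0 0 0 0 0 0.8")

```text
time_s: 14.6
eef_pos: [0.499, -0.2085, 0.0227]
eef_rot: [0.001, 1.0, 0.029, 0.001]
wrist_force: [-0.7, 1.4, 6.6]
opening: 0.455
grasp_force: 60.3
```

Emit:
carry_out(deltas="0 0 -10 0 0 0 0.8;0 0 -40 0 0 0 0.8;0 0 -80 0 0 0 0.8;0 0 -100 0 0 0 0.8;0 0 -100 0 0 0 0.8")

```text
time_s: 15.22
eef_pos: [0.4988, -0.2088, 0.1232]
eef_rot: [0.001, 1.0, 0.029, 0.002]
wrist_force: [0.2, -1.3, -1.9]
opening: 0.452
grasp_force: 60.5
```

Run:
```python
from h import *
o=sensors.get_obs(); im,K,E=snap("pics/w5.png"); p=o["eef_pos"]; print(p)
hsv=cv2.cvtColor(im,cv2.COLOR_BGR2HSV); m=cv2.inRange(hsv,(18,100,90),(35,255,255)); m[:,:220]=0;m[:,420:]=0
n,l,st,c=cv2.connectedComponentsWithStats(m); i=1+np.argmax(st[1:,4]); print(st[i],c[i])
r=cv2.imread("pics/w3.png"); m=cv2.inRange(cv2.cvtColor(r,cv2.COLOR_BGR2HSV),(0,100,90),(10,255,255)); n,l,st,c=cv2.connectedComponentsWithStats(m); i=1+np.argmax(st[1:,4]); print("red",st[i],c[i])
print(totool([.518,.169,p[2]]))
```

```text
[ 0.49877922 -0.20882008  0.1231882 ]
[ 274  252   97  103 7723] [322.13712288 304.66554448]
red [ 273  264   98   86 6486] [322.53422757 307.20690718]
[  41.90474029 -375.37834447   -2.02157487]
```

Emit:
carry_out(deltas="6 -50 0 0 0 0 0.8;12 -105 0 0 0 0 0.8;18 -160 0 0 0 0 0.8;24 -215 0 0 0 0 0.8;30 -270 0 0 0 0 0.8;36 -325 0 0 0 0 0.8;43.5 -375.5 0 0 0 0 0.8;43.5 -375.5 0 0 0 0 0.8;43.5 -375.5 40 0 0 0 0.8;43.5 -375.5 70 0 0 0 0.8;43.5 -375.5 87 0 0 0 0.8;43.5 -375.5 92 0 0 0 0.8")

```text
time_s: 16.77
eef_pos: [0.5178, 0.1686, 0.0297]
eef_rot: [0.001, 1.0, 0.029, -0.003]
wrist_force: [-22.2, -4.4, 51.2]
opening: 0.449
grasp_force: 65.6
```

Emit:
carry_out(deltas="0 0 0.5 0 0 0 0.8;0 0 1 0 0 0 0.8;0 0 1 0 0 0 0.8")

```text
time_s: 17.15
eef_pos: [0.5185, 0.1687, 0.0298]
eef_rot: [0.0, 1.0, 0.029, -0.001]
wrist_force: [-12.4, -2.7, 22.3]
opening: 0.456
grasp_force: 63.1
```

That was pressed harder than I intended. I ease up a little, release and rise.

Emit:
carry_out(deltas="0 0 -1 0 0 0 0.8;0 0 -1 0 0 0 0.8;0 0 -1 0 0 0 0.4;0 0 -1 0 0 0 0.4;0 0 -1 0 0 0 0.4;0 0 -10 0 0 0 0.4;0 0 -50 0 0 0 0.4;0 0 -100 0 0 0 0.2;0 0 -130 0 0 0 0.1;0 0 -130 0 0 0 0.1;0 0 -130 0 0 0 0.1")

```text
time_s: 18.52
eef_pos: [0.5187, 0.1695, 0.1572]
eef_rot: [0.0, 1.0, 0.029, -0.0]
wrist_force: [-0.2, -0.3, -0.5]
opening: 0.899
grasp_force: 0.0
```

Run:
```python
from h import *
o=sensors.get_obs(); im,K,E=snap("pics/w6.png"); print(o["eef_pos"])
for p in([.5223,.092,.063],[.518,.169,.063],[.518,.169,.007]):print(proj(K,E,np.array(p)))
print(totool([.566,-.303,.02]))
cv2.imwrite("pics/w6c.png",cv2.resize(im[80:300,150:450],None,fx=2.5,fy=2.5))
```

```text
[0.51874445 0.16946378 0.15722543]
[422.34251752 206.18022043]
[322.06866348 205.94420127]
[322.01211061 186.67161293]
[ 20.5651375  474.35153093 136.58296687]
```

View pics/w6c.png

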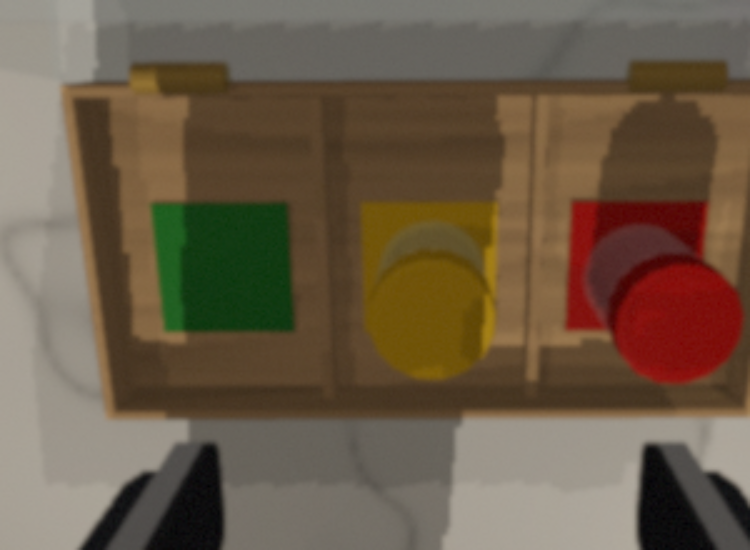

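Yellow stands on its pad, with the cap centre at about (322,208) against 206 expected. Next is green.

Emit:
carry_out(deltas="20.5 474 0 0 0 0 0.1;20.5 474 0 0 0 0 0.1;20.5 474 0 0 0 0 0.1;20.5 474 0 0 0 0 0.1;20.5 474 0 0 0 0 0.1;20.5 474 0 0 0 0 0.1;20.5 474 0 0 0 0 0.1;20.5 474 0 0 0 0 0.1;20.5 474 0 0 0 0 0.1;20.5 474 0 0 0 0 0.1;20.5 474 0 0 0 0 0.1;20.5 474 0 0 0 0 0.1")

```text
time_s: 20.08
eef_pos: [0.5673, -0.3012, 0.1578]
eef_rot: [-0.0, 1.0, 0.03, -0.0]
wrist_force: [0.0, 0.3, 0.5]
opening: 0.901
grasp_force: 0.0
```

Run:
```python
from h import *
o=sensors.get_obs(); im,K,E=snap("pics/w7.png"); p=o["eef_pos"]; print(p)
m=cv2.inRange(cv2.cvtColor(im,cv2.COLOR_BGR2HSV),(45,90,50),(80,255,255)); n,l,st,c=cv2.connectedComponentsWithStats(m); i=1+np.argmax(st[1:,4]); s=st[i];print(s,c[i])
u=s[0]+s[2]/2; v=s[1]+s[3]-s[2]*.95/2; print(u,v,atz(K,E,(u,v),.056))
```

```text
[ 0.56733317 -0.30123393  0.15776951]
[ 304  179   48   47 1799] [327.25514175 202.04780434]
328.0 203.2 [ 0.56667899 -0.30637524  0.056     ]
```

Emit:
carry_out(deltas="0 3.5 50 0 0 0 0.1;0 3.5 100 0 0 0 0.1;0 3.5 125 0 0 0 0.1;0 3.5 137 0 0 0 0.1;0 3.5 137 0 0 0 0.1;0 3.5 137 0 0 0 0.8;0 3.5 137 0 0 0 0.8;0 3.5 137 0 0 0 0.8;0 3.5 137 0 0 0 0.8;0 3.5 137 0 0 0 0.8;0 3.5 137 0 0 0 0.8;0 3.5 137 0 0 0 0.8")

```text
time_s: 21.62
eef_pos: [0.5685, -0.3069, 0.0226]
eef_rot: [0.001, 1.0, 0.029, 0.001]
wrist_force: [-1.4, 1.1, 6.2]
opening: 0.448
grasp_force: 60.3
```

Emit:
carry_out(deltas="0 0 -10 0 0 0 0.8;0 0 -40 0 0 0 0.8;0 0 -80 0 0 0 0.8;0 0 -100 0 0 0 0.8;0 0 -100 0 0 0 0.8")

```text
time_s: 22.25
eef_pos: [0.5683, -0.3067, 0.1226]
eef_rot: [0.001, 1.0, 0.029, 0.001]
wrist_force: [-0.4, -0.6, -1.1]
opening: 0.45
grasp_force: 60.4
```

Run:
```python
from h import *
o=sensors.get_obs(); im,K,E=snap("pics/w8.png"); p=o["eef_pos"]; print(p)
m=cv2.inRange(cv2.cvtColor(im,cv2.COLOR_BGR2HSV),(45,90,40),(80,255,255)); n,l,st,c=cv2.connectedComponentsWithStats(m); i=1+np.argmax(st[1:,4]); print(st[i],c[i])
print(totool([.514,.246,p[2]]))
```

```text
[ 0.56828688 -0.30673647  0.12263292]
[ 273  250   98  100 7273] [321.94280214 302.89784133]
[ -21.34950765 -554.16199611   -2.03986589]
```

Emit:
carry_out(deltas="-2 -50 0 0 0 0 0.8;-4 -105 0 0 0 0 0.8;-6 -160 0 0 0 0 0.8;-8 -215 0 0 0 0 0.8;-10 -270 0 0 0 0 0.8;-13 -325 0 0 0 0 0.8;-15 -380 0 0 0 0 0.8;-17 -435 0 0 0 0 0.8;-19 -490 0 0 0 0 0.8;-21.5 -535 0 0 0 0 0.8;-21.5 -554 0 0 0 0 0.8;-21.5 -554 0 0 0 0 0.8")

```text
time_s: 23.8
eef_pos: [0.5129, 0.2463, 0.1193]
eef_rot: [0.0, 1.0, 0.03, -0.001]
wrist_force: [0.8, -0.6, -2.4]
opening: 0.448
grasp_force: 60.6
```

Emit:
carry_out(deltas="0 0 30 0 0 0 0.8;0 0 60 0 0 0 0.8;0 0 78 0 0 0 0.8;0 0 86 0 0 0 0.8;0 0 88 0 0 0 0.8;0 0 89 0 0 0 0.8;0 0 89 0 0 0 0.8")

```text
time_s: 24.68
eef_pos: [0.5145, 0.246, 0.0326]
eef_rot: [-0.0, 1.0, 0.029, 0.001]
wrist_force: [0.8, -0.6, -0.1]
opening: 0.454
grasp_force: 60.6
```

Emit:
carry_out(deltas="0 0 1 0 0 0 0.8;0 0 2 0 0 0 0.8;0 0 2.5 0 0 0 0.8;0 0 2.5 0 0 0 0.8")

```text
time_s: 25.18
eef_pos: [0.514, 0.2459, 0.0296]
eef_rot: [-0.0, 1.0, 0.029, 0.0]
wrist_force: [-2.5, -0.3, 4.5]
opening: 0.447
grasp_force: 60.8
```

Emit:
carry_out(deltas="0 0 0 0 0 0 0.4;0 0 0 0 0 0 0.4;0 0 0 0 0 0 0.4;0 0 -10 0 0 0 0.4;0 0 -50 0 0 0 0.4;0 0 -110 0 0 0 0.2;0 0 -170 0 0 0 0.15;0 0 -200 0 0 0 0.15;0 0 -200 0 0 0 0.15;0 0 -200 0 0 0 0.15")

```text
time_s: 26.42
eef_pos: [0.5133, 0.2456, 0.2286]
eef_rot: [0.0, 1.0, 0.029, -0.001]
wrist_force: [-0.6, 0.1, -0.1]
opening: 0.851
grasp_force: 0.0
```

Run:
```python
from h import *
o=sensors.get_obs(); im,K,E=snap("pics/w9.png"); print(o["eef_pos"])
for p in([.5223,.092,.063],[.518,.169,.063],[.514,.246,.063],[.6742,.1796,.154]):print(proj(K,E,np.array(p)))
print(totool([.6742,.1796,.1318]))
```

```text
[0.51326568 0.24564531 0.22857031]
[479.0116364  181.62163878]
[400.12257074 181.44196316]
[321.22156434 180.96468801]
[455.21915003 -48.11140549]
[157.41504698  75.11024631  95.66535277]
```

View pics/w9.png

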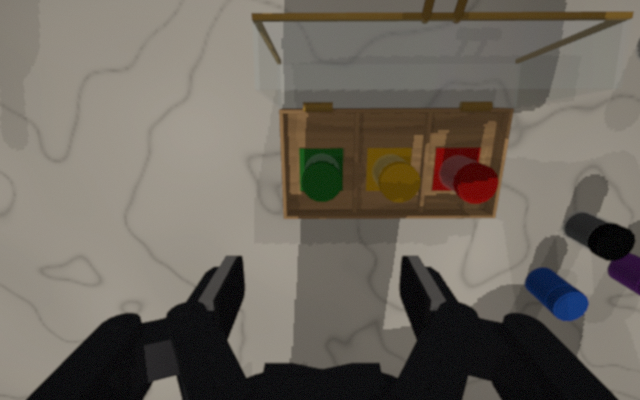

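All three jars stand on their pads, with caps at (322,181), (397,181) and (476,182), and the lid is still open. I go above the handle and check where it is.

Emit:
carry_out(deltas="50 25 0 0 0 0 0.15;100 50 0 0 0 0 0.15;157 75 0 0 0 0 0.15;157 75 0 0 0 0 0.15;157 75 0 0 0 0 0.15;157 75 0 0 0 0 0.15")

```text
time_s: 27.22
eef_pos: [0.6738, 0.1808, 0.229]
eef_rot: [-0.0, 1.0, 0.029, -0.001]
wrist_force: [-0.2, 0.2, -0.3]
opening: 0.853
grasp_force: 0.0
```

Run:
```python
from h import *
o=sensors.get_obs(); im,K,E=snap("pics/w10.png"); print(o["eef_pos"])
print(proj(K,E,np.array([.6742,.1796,.154]))); print(totool([.6742,.1796,.1318]))
cv2.imwrite("pics/w10s.png",im[100:400,120:520])
```

```text
[0.67376753 0.1808158  0.22900254]
[323.26395555 213.10051058]
[ 0.20724111  1.32553877 97.73645535]
```

View pics/w10s.png

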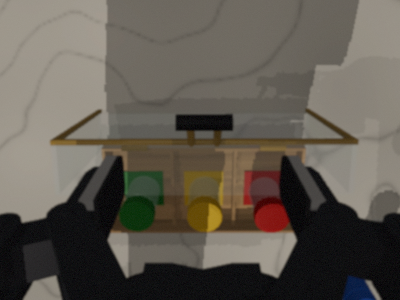

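The handle sits at about (324,222) against 213 predicted, so it is roughly 5 mm nearer. I correct for that, descend and pinch.

Emit:
carry_out(deltas="-4.5 1.3 40 0 0 0 0.15;-4.5 1.3 75 0 0 0 0.15;-4.5 1.3 95 0 0 0 0.15;-4.5 1.3 95 0 0 0 0.15;-4.5 1.3 95 0 0 0 0.8;-4.5 1.3 95 0 0 0 0.8;-4.5 1.3 95 0 0 0 0.8;-4.5 1.3 95 0 0 0 0.8;-4.5 1.3 95 0 0 0 0.8;-4.5 1.3 95 0 0 0 0.8")

```text
time_s: 28.52
eef_pos: [0.6723, 0.1792, 0.1365]
eef_rot: [-0.001, 1.0, 0.029, 0.002]
wrist_force: [2.6, 3.8, 6.2]
opening: 0.451
grasp_force: 59.8
```

Emit:
carry_out(deltas="-9 0 -5 0 0 0 0.8;-18 0 -9.3 0 0 0 0.8;-36.6 0 -17 0 0 0 0.8;-56 0 -22.2 0 0 0 0.8;-76 0 -25 0 0 0 0.8;-96 0 -25 0 0 0 0.8;-116 0 -22.5 0 0 0 0.8;-135.4 0 -17.4 0 0 0 0.8;-154 0 -9.8 0 0 0 0.8;-171.5 0 0 0 0 0 0.8;-171.5 0 0 0 0 0 0.8")

```text
time_s: 29.9
eef_pos: [0.498, 0.1685, 0.1346]
eef_rot: [0.0, 1.0, 0.029, -0.001]
wrist_force: [-3.9, 1.9, 7.3]
opening: 0.45
grasp_force: 62.3
```

Emit:
carry_out(deltas="-8 0 6 0 0 0 0.8;-16 0 12 0 0 0 0.8;-24 0 19 0 0 0 0.8;-30.5 0 26 0 0 0 0.8;-37 0 34 0 0 0 0.8;-43 0 42 0 0 0 0.8;-47 0 49 0 0 0 0.8;-51 0 55 0 0 0 0.8;-53 0 59 0 0 0 0.8;-53 0 59 0 0 0 0.8")

```text
time_s: 31.15
eef_pos: [0.4463, 0.1653, 0.0749]
eef_rot: [0.0, 1.0, 0.029, -0.0]
wrist_force: [-0.3, 0.4, 0.4]
opening: 0.45
grasp_force: 63.3
```

Emit:
carry_out(deltas="0 0 1.5 0 0 0 0.8;0 0 3 0 0 0 0.8;0 0 4 0 0 0 0.8;0 0 4 0 0 0 0.8")

```text
time_s: 31.65
eef_pos: [0.4443, 0.1652, 0.0707]
eef_rot: [0.0, 1.0, 0.029, -0.002]
wrist_force: [-6.9, -1.2, 4.1]
opening: 0.452
grasp_force: 63.8
```

Emit:
carry_out(deltas="-0.5 0 1 0 0 0 0.8;-1 0 2 0 0 0 0.8;-1 0 3 0 0 0 0.8;-1 0 3 0 0 0 0.8")

```text
time_s: 32.15
eef_pos: [0.4442, 0.1652, 0.0697]
eef_rot: [0.0, 1.0, 0.029, -0.002]
wrist_force: [-14.0, -2.4, 23.5]
opening: 0.446
grasp_force: 65.2
```

Emit:
carry_out(deltas="0 0 -1.5 0 0 0 0.8;0 0 -1.5 0 0 0 0.1;0 0 -1.5 0 0 0 0.1;0 0 -1.5 0 0 0 0.1;0 0 -1.5 0 0 0 0.1;0 0 -50 0 0 0 0.1;0 0 -110 0 0 0 0.1;0 0 -150 0 0 0 0.1;0 0 -150 0 0 0 0.1")

```text
time_s: 33.28
eef_pos: [0.4478, 0.1657, 0.2221]
eef_rot: [-0.0, 1.0, 0.029, 0.004]
wrist_force: [0.1, 0.3, -0.7]
opening: 0.898
grasp_force: 0.0
```

Run:
```python
from h import *
o=sensors.get_obs(); print(o["eef_pos"],o["wrist_force"])
s=vision.camera("scene"); K,E=fixed("scene")
c,q=np.array([.524,.1695,0]),.058
hx=c+[-.08*np.cos(q),-.08*np.sin(q),.094]; print("handle shut", proj(K,E,hx), (proj(K,E,hx)-[280,120])*5)
cv2.imwrite("pics/s3.png",cv2.convertScaleAbs(cv2.resize(s[120:240,280:440],None,fx=5,fy=5),alpha=1.3))
```

```text
[0.4478292  0.16574784 0.22209322] [ 0.06783616  0.33633704 -0.67645137]
handle shut [370.01184027 159.51600626] [450.05920133 197.58003128]
```

View pics/s3.png

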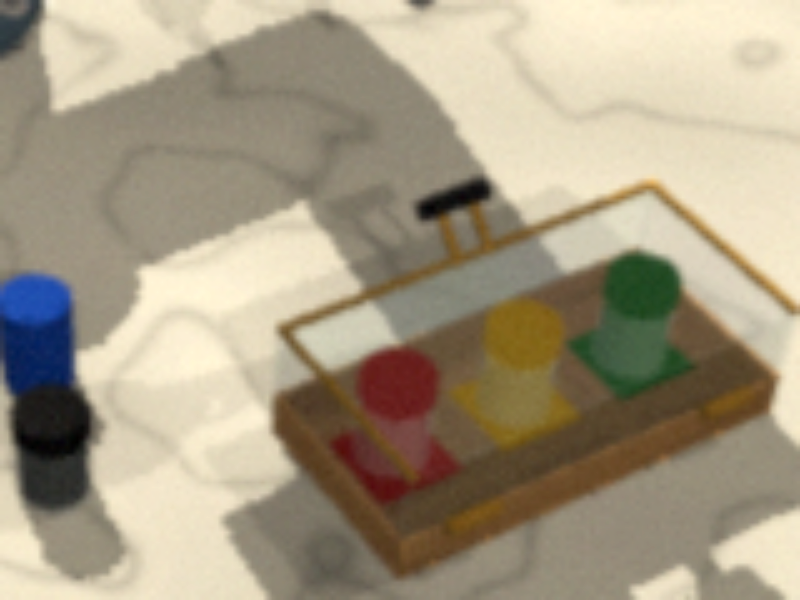

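The jars are upright under the lid. The handle is at about (454,199), against (450,198) predicted for shut. To be sure it is fully shut, I'll press lightly on the bar with closed fingers.

Emit:
carry_out(deltas="-3 0 0 0 0 0 1;-3 0 30 0 0 0 1;-3 0 60 0 0 0 1;-3 0 90 0 0 0 1;-3 0 105 0 0 0 1;-3 0 113 0 0 0 1;-3 0 115 0 0 0 1;-3 0 116 0 0 0 1;-3 0 116 0 0 0 1")

```text
time_s: 34.45
eef_pos: [0.443, 0.1653, 0.103]
eef_rot: [-0.0, 1.0, 0.029, 0.001]
wrist_force: [0.4, -0.6, 0.0]
opening: 0.001
grasp_force: 0.0
```

Emit:
carry_out(deltas="0 0 2 0 0 0 1;0 0 4 0 0 0 1;0 0 5.5 0 0 0 1;0 0 5.5 0 0 0 1")

```text
time_s: 34.95
eef_pos: [0.443, 0.1653, 0.0993]
eef_rot: [0.0, 1.0, 0.029, 0.0]
wrist_force: [-9.9, -1.4, 25.5]
opening: -0.0
grasp_force: 12.2
```

The bar top stops firmly at z≈0.099, which is the shut height. I retreat upward and hand in.

Emit:
carry_out(deltas="0 0 -20 0 0 0 1;0 0 -60 0 0 0 1;0 0 -110 0 0 0 1;0 0 -110 0 0 0 1;0 0 -110 0 0 0 1")

```text
time_s: 35.58
eef_pos: [0.4422, 0.1652, 0.2064]
eef_rot: [0.0, 1.0, 0.029, -0.0]
wrist_force: [0.0, 0.8, -0.9]
opening: 0.004
grasp_force: 0.0
```

```bash
python3 -c "
from bench import ctrl,sensors
print(sensors.get_obs()['eef_pos']); print(ctrl.hand_in())"
```

```text
[0.44216351 0.165202   0.20643393]
the job is handed in; nothing more can be done
None
```

The red, yellow and green jars stand upright on their own pads (red and yellow about 2–3 mm off centre), the lid is shut, the white and black jars were not touched, and the job was handed in at about 36 s; no verdict came back, and the yellow jar was set down harder than intended (51 N at the wrist).

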